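# Complete the row of specimen bars and lock the toggle clamp

### The job

Fetch the loose metal bar from the steel tray and lay it in the empty place of the clamping fixture, then close the row up: three bars side by side, snug against each other and the side stop, their ends against the end stop. Only then push the clamp handle down past its dead point, until it snaps home on its stop and the pads hold all three bars. Do not use undue force, and leave the beaker, the wash bottle and the jar standing where they are.

Things in the scene. Friction and masses are not known exactly. Their poses are not given: they have to be found in the camera images.
- fixture: Fixed dark steel base plate 270 x 185 mm, 12 mm thick, with two low steel stops and a toggle clamp. Origin on the table under the middle bar's home; x runs along the bars towards the clamp, y across the row towards its open side, z up. Plate from x -65 to +205, y -62 to +122 mm. Bars lie on its top (z 12 mm); homes of the three bar centres: x 0, y -30, 0, +30 mm.
- end_stop (a point): On the upper edge of the end stop's face, fixture x +50, y 0, z 32 mm (20 mm above the plate), face along y from -50 to +105 mm, so a bar can slide along it. The bars' ends belong against it.
- side_stop (a point): Middle of the upper edge of the side stop's face, fixture x -5, y -45, z 32 mm (20 mm above the plate), face along x from -45 to +35 mm. The row is pressed against it.
- empty_place (a point): Home of the centre of the third bar's underside, on the plate top: x 0, y +30, z 12 mm of the fixture; axes as the fixture.
- bar_end: Aluminium square bar 100 x 30 x 30 mm, 0.24 kg (scatters by 30 %), already in the row beside the side stop. Origin at the centre of its underside, x along its length, z up.
- bar_mid: Same bar, in the middle of the row, lying a few mm loose.
- bar_new: Same bar, loose on the steel tray: the one to fetch. Origin at the centre of its underside, x along its length, z up.
- tray: Fixed shallow stainless tray 240 x 200 mm, rim 12 mm high, floor 3 mm thick. Origin under its centre on the table, z up.
- clamp_handle (a joint): Handle angle, rad. 0 = open, handle rising 1.20 above level, leaning to fixture +x; grows as it is pushed over and down to +x; 1.29 = on its stop, handle about level. Friction holds it anywhere until the pads meet the bars at about 0.94; from there to the dead point (1.20) it springs back if let go, resisting with up to about 10 N at the grip; beyond that it snaps to the stop and stays.
- handle_pivot (a point): Pivot of the handle: x +183, y 0, z 80 mm of the fixture; pivot axis is the fixture's y; axes as the fixture.
- handle_grip (a point): On the axis of the handle's black rubber grip, 105 mm from the pivot. Round grip 24 mm thick, from 60 to 147 mm from the pivot. x points along the handle away from the pivot, y along the pivot axis.
- clamp_arm: Steel pressing arm linked to the handle. Origin on its pivot: fixture x +105, y 0, z 80 mm; its cross bar (84 mm along y) lies 105 mm along the arm's -x. Handle open: arm upright, cross bar about 185 mm above the table. Shut: about level, its three sprung rubber pads (22 mm wide, at y -30, 0, +30 mm) on the bars' middles. Cheeks beside the pivots: y -22 to +22, x 86 to 201, up to z 92 mm.
- beaker: Glass beaker, 72 mm across, 95 mm high, origin under its centre. Leave alone.
- wash_bottle: White plastic bottle, 68 mm across, 190 mm high, origin under its centre. Leave alone.
- jar: Brown glass jar, 70 mm across, 85 mm high, origin under its centre. Leave alone.

How it is judged (in metres and radians):
On the way, in this order (a step that is already met when the one before it is completed fails the run):
1. the three bars lie in a closed row against both stops, clamp still open (x of bar_end in the frame of fixture between -0.0035 and 0.003 m and y of bar_end in the frame of fixture between -0.033 and -0.027 m and z of each of bar_end, bar_mid, bar_new in the frame of fixture below 0.015 m and angle between the x axis of each of bar_end, bar_mid, bar_new and the x axis of fixture, either way round below 0.06 rad and x of bar_mid in the frame of fixture between -0.0035 and 0.003 m and y of bar_mid in the frame of fixture between -0.003 and 0.003 m and x of bar_new in the frame of fixture between -0.0035 and 0.003 m and y of bar_new in the frame of fixture between 0.027 and 0.033 m and value of joint clamp_handle below 0.6 rad), for 0.1 s.
2. the handle is past its dead point, on its stop (value of joint clamp_handle above 1.255 rad), for 0.2 s.
At the end, for the whole second after the job is handed in: The handle is within 0.035 rad of its stop, past the dead point; all three bars lie flat on the plate at their homes (within 3 mm across the row, 3.5 mm short of the end stop, 0.06 rad), at rest, each pressed by the clamp's pads with more than 3 N (x of bar_end in the frame of fixture between -0.0035 and 0.003 m and y of bar_end in the frame of fixture between -0.033 and -0.027 m and z of each of bar_end, bar_mid, bar_new in the frame of fixture below 0.015 m and angle between the x axis of each of bar_end, bar_mid, bar_new and the x axis of fixture, either way round below 0.06 rad and x of bar_mid in the frame of fixture between -0.0035 and 0.003 m and y of bar_mid in the frame of fixture between -0.003 and 0.003 m and x of bar_new in the frame of fixture between -0.0035 and 0.003 m and y of bar_new in the frame of fixture between 0.027 and 0.033 m and value of joint clamp_handle above 1.255 rad and contact force between each of bar_end, bar_mid, bar_new and clamp_arm above 3 N and linear speed of bar_new below 0.02 m/s); the robot touches nothing.
It fails at once if the beaker, wash bottle or jar is shifted by 30 mm or tipped by 0.3 rad (distance of any of beaker, wash_bottle, jar from where it was at the start of the episode above 0.03 m or angle between any of beaker, wash_bottle, jar's own z axis and vertical above 0.3 rad).
It fails at once if the fingers press on the fixture or its clamp with more than 80 N (contact force between the fingers and fixture above 80 N).
It also fails if it takes over 64 s, if anything falls off the work surface, if the arm or the gripper's body presses on something with over 40 N, if the wrist force passes 120 N, or if a joint passes its speed limit or range.

### The arm

A 6-joint arm with a two-finger parallel gripper is mounted at the origin on the work surface. World frame = base frame: x ahead of the robot, y to its left, z up, the work surface at z = 0. Lengths are in m, angles in degrees, forces in N, time in s.
With the tool pointing down it reaches from about 0.375 to 0.9 m from the base axis. Payload 3.1 kg.
Tool frame: the origin (TCP) lies on the centre line of the jaws, within the pads' length; the fingertips stand 8 mm ahead of it and the grasp point (between the pads) lies 11 mm behind it (bot.tip_extent is the distance from the TCP to the fingertips, in m); z points along the fingers, y is the line along which they close (so a half turn about z gives the same grasp; the last joint's range is limited). The gripper opens to 87 mm and grips with 3 to 60 N. Pads are 19 mm wide; open, the fingers measure 117 mm over their backs; the gripper's body (75 mm by 190 mm) begins 51 mm behind the grasp point.
Start: joints at [54.288, 30.224, 82.088, -0, 67.689, -10.227], TCP at [0.269, 0.564, 0.205] pointing down, gripper open.
Joint ranges: [-176.69, 176.69], [-43.24, 126.21], [12.49, 139.97], [-82, 262], [0, 151.66], [-163.58, 163.58]. Speed limits (degrees/s): [159.86, 159.86, 180, 180, 180, 180].

### API

Orientations are given as a 3x3 rotation matrix whose columns are the frame's x, y, z axes.
In Python, from rig import bot, vision, workorder gives the robot as it stands.
- The arm moves only by the shell command python3 -m handwheel 'ROWS'. ROWS is JSON, a list of rows, each an object with "delta_rot": the turn, a rotation vector about the tool's x, y, z in rad, a list of three; "xyz": the shift along the tool's x, y, z in mm, a list of three; "hand": the closure, from -1 (fully open) to 1 (shut). A call has exactly 5 rows; each row is the pose to reach, as a shift and turn from the pose commanded when the call began, along the tool's axes at that moment; what a row does not reach only later rows make up. A row lasts 1/8 s, in which the tool goes at most 62.5 mm and 10.7 degrees, less where a joint would pass 70% of its speed; a pose out of reach is approached as far as the arm can. A call with a gripper value outside its range is refused whole. The fingers move at their own pace and stop on an object; the grip force is fixed at half the most. Time passes only in rows, so rows that repeat a pose let the fingers close, or fill a call up. It gives the time, the measured TCP pose, the force, the opening and the grip force at its end, in the units of the state.
- bot.read_state(): the state, without advancing time (a new reading comes with each control period).
- vision.capture(name): name is "scene" or "top" or "wrist"; returns the picture (480x640x3 uint8, red, green, blue); there is no depth.
- vision.camera_model(name): a dict with "camera_matrix" (3x3 intrinsics, pixels), "camera_from_world" (4x4, takes a point from world to camera coordinates). Camera axes: x right, y up, looking along -z (the intrinsics and any distortion apply to the point x, -y, -z); pixel columns grow to the right and rows downward; lengths in m; the calibration is good to about 2 mm. A picture is of the moment at which its call begins: read the wrist's pose just before it. camera_model takes no time and is no camera call; for the wrist camera it gives the pose at the moment of the call.
- workorder.hand_in(): hands the job in; it is judged then, once.
The state is a dict: "time_s": time; "joint_positions": joint angles; "qvel": joint speeds; "tau": joint torques, N m; "position": TCP position; "tcp_rot": TCP orientation; "force": force on the tool from outside, world axes, zero at the start; "moment": the same for the moment, N m; "opening": opening from 0.0 (shut) to 1.0 (fully open); "grasp_force": force on a finger pad.
Only numpy, scipy, OpenCV 4.12 (cv2) and the standard library are available. Lean on these libraries where they do the work, as an engineer would, in place of code of your own. Each camera call takes 0.05 s, during which the arm holds its last target. There are 200 camera calls.

## Working session

There is one attempt and no reset: what is moved stays moved. The work goes in short steps, Python scripts to look and compute and a shell command to move; the robot and the scene stay as the last step left them, time stands still between calls to the robot, and variables do not carry over. Pictures are saved under pics/ and viewed, at most 10 in all, crops included, and the job is handed in when it is done.

```bash
ls; mkdir -p pics
python3 - <<'E'
from rig import bot, vision
import cv2,numpy as np
for n in("scene","top"):
    im=vision.capture(n);cv2.imwrite(f"pics/{n}0.png",im[:,:,::-1])
    m=vision.camera_model(n);print(n,np.round(m["camera_matrix"],1).tolist(),np.round(m["camera_from_world"],3).tolist())
s=bot.read_state();print(s["position"],np.round(s["tcp_rot"],3).tolist(),s["time_s"],s["opening"])
E
```

```text
pics
scene [[444.9, 0.0, 318.9], [0.0, 444.9, 235.2], [0.0, 0.0, 1.0]] [[0.79, 0.613, -0.001, -0.471], [-0.488, 0.63, 0.604, 0.212], [0.371, -0.477, 0.797, -1.189], [0.0, 0.0, 0.0, 1.0]]
top [[619.9, 0.0, 313.3], [0.0, 619.9, 230.7], [0.0, 0.0, 1.0]] [[0.022, -1.0, 0.001, 0.004], [0.99, 0.022, 0.138, -0.602], [-0.138, -0.002, 0.99, -1.72], [0.0, 0.0, 0.0, 1.0]]
[0.26847716 0.56360948 0.20376122] [[-0.903, 0.43, -0.001], [0.43, 0.903, -0.002], [0.0, -0.002, -1.0]] 0.1 1.0004739724561653
```

View pics/top0.png

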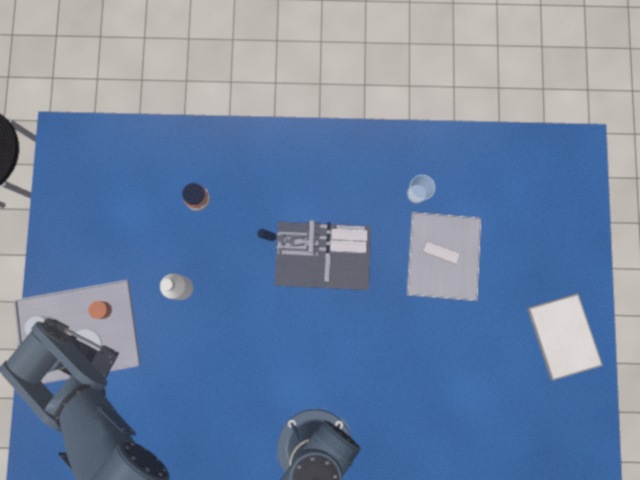

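View pics/scene0.png

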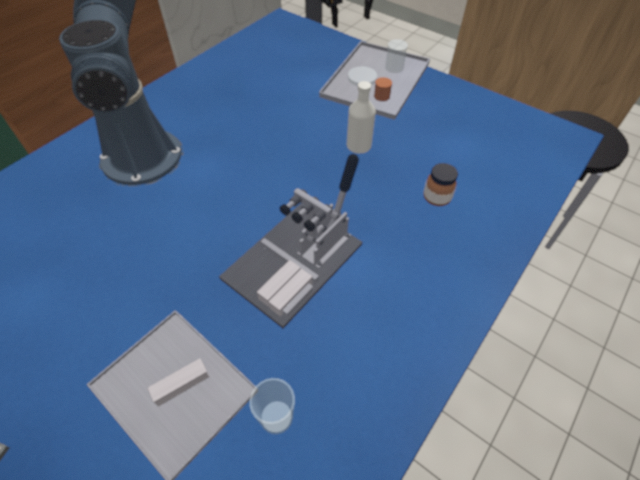

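Top view: the fixture plate spans about (275–370, 222–288) with the two bars at (348, 240). The handle grip is at (267, 235), the new bar at (441, 253) on the tray (445, 256), the beaker at (420, 190), the bottle at (176, 287) and the jar at (196, 196). Fixture x points roughly along world +y, and fixture y along world −x.

```bash
cat > h.py <<'E'
import numpy as np,cv2
from rig import bot,vision
def ray(m,uv):
    K=np.array(m["camera_matrix"]);T=np.array(m["camera_from_world"])
    p=np.linalg.inv(K)@np.array([uv[0],uv[1],1.]);d=T[:3,:3].T@np.array([p[0],-p[1],-p[2]])
    return -T[:3,:3].T@T[:3,3],d
def onplane(m,uv,z):
    o,d=ray(m,uv);return o+d*(z-o[2])/d[2]
def proj(m,P):
    K=np.array(m["camera_matrix"]);T=np.array(m["camera_from_world"])
    c=T[:3,:3]@np.array(P)+T[:3,3];q=K@np.array([c[0],-c[1],-c[2]]);return q[:2]/q[2]
def rect(m,cnt,z):
    P=np.array([onplane(m,q[0],z)[:2] for q in cnt]).astype(np.float32)
    return cv2.minAreaRect(P*1000)
E
python3 - <<'E'
from h import *
im=cv2.imread("pics/top0.png");m=vision.camera_model("top");g=im.astype(int)
mx=g.max(2);mn=g.min(2)
br=((mn>195)&(mx-mn<40)).astype(np.uint8); dk=((mx<115)&(mx-mn<25)).astype(np.uint8)
for nm,k,z,(x0,y0,x1,y1) in(("new",br,.033,(412,215,478,297)),("bars",br,.042,(325,222,375,258)),("plate",dk,.012,(255,210,380,300))):
    w=np.zeros_like(k);w[y0:y1,x0:x1]=k[y0:y1,x0:x1]
    if nm=="plate": w=cv2.morphologyEx(w,cv2.MORPH_OPEN,np.ones((5,5)))
    cs=cv2.findContours(w,cv2.RETR_EXTERNAL,cv2.CHAIN_APPROX_NONE)[0]
    for c in cs:
        if cv2.contourArea(c)>80:print(nm,cv2.boundingRect(c),rect(m,c,z))
for n,uv,z in(("beaker",(419,192),.0),("bottle",(176,287),.1),("jar",(196,196),.04),("grip",(267,235),.17)):print(n,onplane(m,uv,z))
E
```

```text
new (425, 244, 33, 19) ((549.9678955078125, -346.8813781738281), (93.8203125, 26.30892562866211), 70.46029663085938)
bars (331, 242, 34, 10) ((559.8970947265625, -80.12185668945312), (93.88591003417969, 24.67373275756836), 88.54747009277344)
bars (332, 230, 34, 10) ((593.1571044921875, -82.39187622070312), (25.77814292907715, 93.76207733154297), 1.2915949821472168)
plate (288, 256, 36, 30) ((490.52496337890625, 37.685630798339844), (83.13251495361328, 100.54489135742188), 1.2844853401184082)
plate (330, 253, 39, 33) ((497.310302734375, -87.19770812988281), (108.64864349365234, 89.32437896728516), 89.0752944946289)
beaker [ 0.72934779 -0.28980592  0.        ]
bottle [0.43117677 0.38646379 0.1       ]
jar [0.69488172 0.35617985 0.04      ]
grip [0.56972533 0.13906993 0.17      ]
```

```bash
cat >> h.py <<'E'
def go(P,yaw):
    """tool-frame shift (mm) and turn (rad) to reach world P with tool y at yaw deg, pointing down"""
    s=bot.read_state();R=np.array(s["tcp_rot"]);y=np.radians(yaw)
    Y=np.array([np.cos(y),np.sin(y),0]);Z=np.array([0,0,-1.]);X=np.cross(Y,Z)
    rv=cv2.Rodrigues(R.T@np.column_stack([X,Y,Z]))[0].ravel()
    print("xyz",np.round(R.T@(np.array(P)-s["position"])*1000,1),"rot",np.round(rv,3),"t",s["time_s"],"F",np.round(s["force"],1),"pos",np.round(s["position"],4),"op",round(s["opening"],3))
E
python3 -c "
from h import *
go([.55,-.347,.22],-19.5)"
```

```text
xyz [-645.9 -700.9  -15.1] rot [-2.000e-03  1.000e-03  1.466e+00] t 0.1 F [ 0.3 -0.  -0.7] pos [0.2685 0.5636 0.2038] op 1.0
```

```bash
python3 -m handwheel '[{"delta_rot":[0,0,0],"xyz":[-40,-44,-10],"hand":-1},{"delta_rot":[0,0,0],"xyz":[-80,-88,-20],"hand":-1},{"delta_rot":[0,0,0],"xyz":[-120,-132,-30],"hand":-1},{"delta_rot":[0,0,0],"xyz":[-160,-176,-35],"hand":-1},{"delta_rot":[0,0,0],"xyz":[-200,-220,-40],"hand":-1}]' && python3 -m handwheel '[{"delta_rot":[0,0,0.1],"xyz":[-40,-44,0],"hand":-1},{"delta_rot":[0,0,0.2],"xyz":[-80,-88,0],"hand":-1},{"delta_rot":[0,0,0.3],"xyz":[-120,-132,0],"hand":-1},{"delta_rot":[0,0,0.45],"xyz":[-160,-176,0],"hand":-1},{"delta_rot":[0,0,0.6],"xyz":[-200,-220,0],"hand":-1}]'; python3 -c "
from h import *
go([.55,-.347,.22],-19.5)"
```

```text
time_s: 0.72
position: [0.3549, 0.2777, 0.2447]
tcp_rot: [[-0.903, 0.43, 0.0], [0.43, 0.903, -0.0], [-0.0, -0.0, -1.0]]
force: [0.8, 1.0, -0.0]
opening: 1.002
grasp_force: 0.0
time_s: 1.35
position: [0.4408, -0.007, 0.2446]
tcp_rot: [[-0.497, 0.867, 0.0], [0.867, 0.497, 0.0], [0.0, 0.0, -1.0]]
force: [0.3, 0.9, 0.2]
opening: 0.996
grasp_force: 0.0
xyz [-349.3  -74.4   24.5] rot [ 0.    -0.     0.861] t 1.35 F [0.3 0.9 0.2] pos [ 0.4408 -0.007   0.2446] op 0.996
```

```bash
python3 -m handwheel '[{"delta_rot":[0,0,0.17],"xyz":[-60,-12,4],"hand":-1},{"delta_rot":[0,0,0.34],"xyz":[-120,-25,8],"hand":-1},{"delta_rot":[0,0,0.51],"xyz":[-180,-38,12],"hand":-1},{"delta_rot":[0,0,0.68],"xyz":[-240,-51,16],"hand":-1},{"delta_rot":[0,0,0.86],"xyz":[-300,-64,20],"hand":-1}]'
python3 - <<'E'
from h import *
go([.55,-.347,.22],-19.5)
m=vision.camera_model("wrist");im=vision.capture("wrist");cv2.imwrite("pics/w1.png",im[:,:,::-1])
print(proj(m,[.55,-.347,.033]), np.round(-np.array(m["camera_from_world"])[:3,:3].T@np.array(m["camera_from_world"])[:3,3],3))
E
```

```text
time_s: 1.98
position: [0.536, -0.2985, 0.224]
tcp_rot: [[0.334, 0.943, -0.001], [0.943, -0.334, 0.001], [0.001, -0.001, -1.0]]
force: [1.1, 0.0, 0.7]
opening: 0.999
grasp_force: 0.0
xyz [-41.   29.4   4. ] rot [-0.001 -0.001 -0.   ] t 1.975 F [1.1 0.  0.7] pos [ 0.536  -0.2985  0.224 ] op 0.999
[342.19280546 249.82113534] [ 0.561 -0.23   0.404]
```

View pics/w1.png

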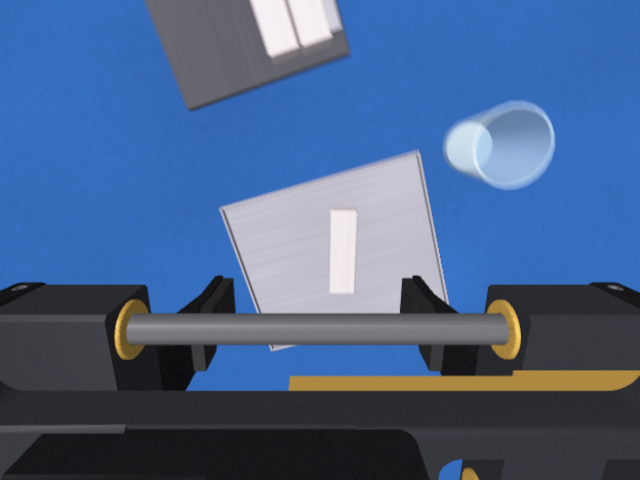

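The wrist view shows the bar at (343, 251), against a predicted (342, 250). The beaker base at (467, 148) is well clear.

Run:
```python
from h import *
im=cv2.imread("pics/w1.png");m=vision.camera_model("wrist");g=im.astype(int)
w=((g.min(2)>205)).astype(np.uint8);k=np.zeros_like(w);k[200:305,315:370]=w[200:305,315:370]
k=cv2.morphologyEx(k,cv2.MORPH_OPEN,np.ones((5,5)))
c=max(cv2.findContours(k,0,1)[0],key=cv2.contourArea);r=rect(m,c,.033);print(cv2.boundingRect(c),r)
print("beaker",onplane(m,(467,148),0))
go([r[0][0]/1e3,r[0][1]/1e3,.029],-19.5)
```

```text
(330, 210, 27, 84) ((552.6715698242188, -362.06744384765625), (100.89915466308594, 29.25286865234375), 70.63333129882812)
beaker [ 0.72759576 -0.30184797  0.        ]
xyz [-45.   30.1 195. ] rot [ 0.007  0.006 -0.008] t 2.025 F [ 3.8 -6.2  0.1] pos [ 0.5389 -0.3079  0.2235] op 1.001
```

The arm was still settling at that capture, so I'm recomputing from the settled pose and aiming at (0.550, −0.350).

```bash
python3 -c "
from h import *
go([.550,-.350,.016],-19.4)"
```

```text
xyz [-34.5  23.4 207.9] rot [ 0.007  0.006 -0.01 ] t 2.025 F [ 3.8 -6.2  0.1] pos [ 0.5389 -0.3079  0.2235] op 1.001
```

```bash
python3 -m handwheel '[{"delta_rot":[0,0,0],"xyz":[-15,12,25],"hand":-1},{"delta_rot":[0,0,0],"xyz":[-36,24,60],"hand":-1},{"delta_rot":[0,0,0],"xyz":[-36,24,95],"hand":-1},{"delta_rot":[0,0,0],"xyz":[-36,24,110],"hand":-1},{"delta_rot":[0,0,0],"xyz":[-36,24,110],"hand":-1}]'
python3 - <<'E'
from h import *
m=vision.camera_model("wrist");im=vision.capture("wrist");cv2.imwrite("pics/w2.png",im[:,:,::-1])
g=im.astype(int);w=(g.min(2)>205).astype(np.uint8)
k=cv2.morphologyEx(w,cv2.MORPH_OPEN,np.ones((5,5)))
for c in cv2.findContours(k,0,1)[0]:
    if cv2.contourArea(c)>1500:print(cv2.boundingRect(c),rect(m,c,.033))
go([.550,-.350,.016],-19.4)
E
```

```text
time_s: 2.65
position: [0.5461, -0.3376, 0.1136]
tcp_rot: [[0.327, 0.945, -0.002], [0.945, -0.327, 0.002], [0.001, -0.003, -1.0]]
force: [0.4, -0.2, 0.6]
opening: 1.002
grasp_force: 0.0
(307, 193, 37, 116) ((548.7159423828125, -348.9075622558594), (97.59029388427734, 27.973894119262695), 70.42300415039062)
xyz [-10.1   6.7  99. ] rot [0.    0.    0.005] t 2.7 F [ 0.2 -0.1  0.6] pos [ 0.547  -0.3383  0.115 ] op 0.999
```

```bash
python3 -m handwheel '[{"delta_rot":[0,0,0.005],"xyz":[-10,5,35],"hand":-1},{"delta_rot":[0,0,0.005],"xyz":[-10,5,70],"hand":-1},{"delta_rot":[0,0,0.005],"xyz":[-10,5,97],"hand":-1},{"delta_rot":[0,0,0.005],"xyz":[-10,5,97],"hand":-1},{"delta_rot":[0,0,0.005],"xyz":[-10,5,97],"hand":0.3}]' && python3 -m handwheel '[{"delta_rot":[0,0,0],"xyz":[0,0,0],"hand":1},{"delta_rot":[0,0,0],"xyz":[0,0,0],"hand":1},{"delta_rot":[0,0,0],"xyz":[0,0,0],"hand":1},{"delta_rot":[0,0,0],"xyz":[0,0,0],"hand":1},{"delta_rot":[0,0,0],"xyz":[0,0,-10],"hand":1}]'; python3 -c "
from h import *
go([.50,-.17,.15],0)"
```

```text
time_s: 3.32
position: [0.5496, -0.3506, 0.0198]
tcp_rot: [[0.332, 0.943, 0.003], [0.943, -0.332, -0.003], [-0.001, 0.004, -1.0]]
force: [-0.0, -0.6, -0.6]
opening: 0.943
grasp_force: 0.0
time_s: 3.95
position: [0.5476, -0.3491, 0.0272]
tcp_rot: [[0.333, 0.943, -0.002], [0.943, -0.333, 0.002], [0.001, -0.002, -1.0]]
force: [0.5, 0.3, -0.8]
opening: 0.402
grasp_force: 0.0
xyz [ 153.2 -104.7 -122.5] rot [-0.002 -0.001 -0.339] t 3.95 F [ 0.5  0.3 -0.8] pos [ 0.5476 -0.3491  0.0272] op 0.402
```

```bash
python3 -m handwheel '[{"delta_rot":[0,0,0],"xyz":[0,0,11],"hand":0.2},{"delta_rot":[0,0,0],"xyz":[0,0,11],"hand":0.2},{"delta_rot":[0,0,0],"xyz":[0,0,11],"hand":1},{"delta_rot":[0,0,0],"xyz":[0,0,11],"hand":1},{"delta_rot":[0,0,0],"xyz":[0,0,11],"hand":1}]' && python3 -m handwheel '[{"delta_rot":[0,0,0],"xyz":[0,0,0],"hand":1},{"delta_rot":[0,0,0],"xyz":[0,0,0],"hand":1},{"delta_rot":[0,0,0],"xyz":[0,0,-20],"hand":1},{"delta_rot":[0,0,0],"xyz":[0,0,-60],"hand":1},{"delta_rot":[0,0,0],"xyz":[0,0,-110],"hand":1}]'; python3 -c "
from h import *
go([.50,-.17,.15],0)"
```

```text
time_s: 4.58
position: [0.5483, -0.3497, 0.0167]
tcp_rot: [[0.333, 0.943, 0.0], [0.943, -0.333, -0.0], [-0.0, 0.0, -1.0]]
force: [0.4, 0.1, 0.1]
opening: 0.146
grasp_force: 0.0
time_s: 5.2
position: [0.5478, -0.3494, 0.1282]
tcp_rot: [[0.333, 0.943, -0.001], [0.943, -0.333, 0.001], [0.0, -0.001, -1.0]]
force: [1.1, -1.2, -0.5]
opening: 0.007
grasp_force: 0.0
xyz [ 153.3 -104.8  -21.6] rot [-0.001 -0.001 -0.339] t 5.2 F [ 1.1 -1.2 -0.5] pos [ 0.5478 -0.3494  0.1282] op 0.007
```

```bash
python3 -m handwheel '[{"delta_rot":[0,0,0],"xyz":[0,0,-10],"hand":-1},{"delta_rot":[0,0,0],"xyz":[0,0,-20],"hand":-1},{"delta_rot":[0,0,0],"xyz":[0,0,-30],"hand":-1},{"delta_rot":[0,0,0],"xyz":[0,0,-30],"hand":-1},{"delta_rot":[0,0,0],"xyz":[0,0,-30],"hand":-1}]' >/dev/null
python3 - <<'E'
from h import *
m=vision.camera_model("wrist");im=vision.capture("wrist");cv2.imwrite("pics/w3.png",im[:,:,::-1])
t=vision.capture("top")[200:320,380:500,::-1];t=cv2.resize(t,(480,480),interpolation=2)
cv2.imwrite("pics/w3b.png",np.hstack([cv2.resize(im[:,:,::-1],(300,480))[:, :],t]))
print(proj(m,[.549,-.349,.033]))
go([.55,-.35,.15],-19.4)
E
```

```text
[317.83649455 228.42080646]
xyz [0.1 2.3 5.6] rot [-0.002 -0.001 -0.   ] t 5.925 F [ 0.1 -0.6  0.8] pos [ 0.5478 -0.3493  0.1556] op 0.579
```

View pics/w3.png

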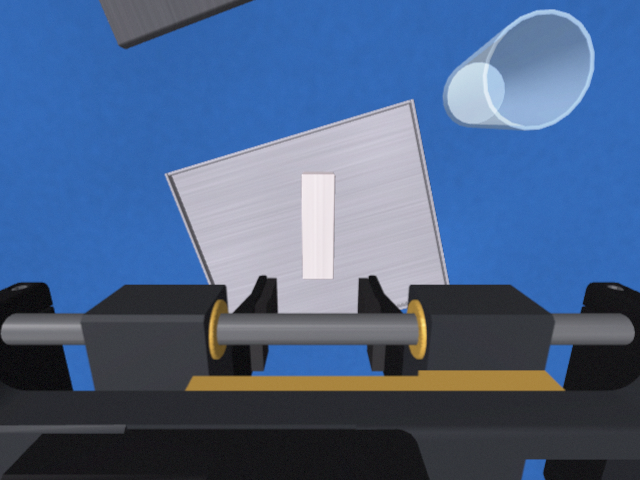

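Run:
```python
from h import *
m=vision.camera_model("wrist");s=bot.read_state();p=s["position"];R=np.array(s["tcp_rot"])
T=np.array(m["camera_from_world"])
print(np.round(T,4).tolist(),np.round(m["camera_matrix"],1).tolist(),m.keys())
print("cam in tool",np.round(R.T@(-T[:3,:3].T@T[:3,3]-p),4))
for o in(-.03,0,.008,.05,.12):print(o,proj(m,p+R@[0,0,o]),proj(m,p+R@[0,.026,o]))
for n,uv in(("scene",(178,381)),("top",(441,253))):
    mm=vision.camera_model(n);print(n,onplane(mm,uv,.033),proj(mm,[.549,-.349,.033]))
```

```text
[[0.9431, -0.3326, -0.0009, -0.6333], [0.3198, 0.9076, -0.2721, 0.1627], [0.0913, 0.2563, 0.9623, -0.3034], [0.0, 0.0, 0.0, 1.0]] [[337.3, 0.0, 317.2], [0.0, 337.3, 242.0], [0.0, 0.0, 1.0]] dict_keys(['camera_matrix', 'camera_from_world'])
cam in tool [ 0.0734  0.0005 -0.18  ]
-0.03 [315.97647265 302.96237236] [369.3444006  302.94198719]
0 [316.12065535 279.5672667 ] [361.51588881 279.5525004 ]
0.008 [316.15210648 274.46400209] [359.80818515 274.45034137]
0.05 [316.28430571 253.01333773] [352.62999939 253.00385378]
0.12 [316.42771228 229.7441683 ] [344.84298696 229.73835592]
scene [ 0.55143775 -0.35183808  0.033     ] [178.29548101 378.91505966]
top [ 0.54723309 -0.3464911   0.033     ] [441.87877932 252.40127296]
```

Three views agree on the bar position, yet the grasp closed empty. I'll redo it with a picture at the bottom.

```bash
python3 -m handwheel '[{"delta_rot":[0,0,0],"xyz":[0,0,40],"hand":-1},{"delta_rot":[0,0,0],"xyz":[0,0,80],"hand":-1},{"delta_rot":[0,0,0],"xyz":[0,0,120],"hand":-1},{"delta_rot":[0,0,0],"xyz":[0,0,141],"hand":-1},{"delta_rot":[0,0,0],"xyz":[0,0,141],"hand":-1}]' && python3 -m handwheel '[{"delta_rot":[0,0,0],"xyz":[0,0,0],"hand":0},{"delta_rot":[0,0,0],"xyz":[0,0,0],"hand":0},{"delta_rot":[0,0,0],"xyz":[0,0,0],"hand":0},{"delta_rot":[0,0,0],"xyz":[0,0,0],"hand":0},{"delta_rot":[0,0,0],"xyz":[0,0,0],"hand":0}]'
python3 - <<'E'
from h import *
im=vision.capture("wrist");t=vision.capture("scene")[300:460,80:300]
a=cv2.resize(im,(400,300));b=cv2.resize(t,(400,300))
cv2.imwrite("pics/w4.png",np.hstack([a,b])[:,:,::-1])
E
```

```text
time_s: 6.55
position: [0.5472, -0.3488, 0.0138]
tcp_rot: [[0.333, 0.943, -0.003], [0.943, -0.333, 0.003], [0.002, -0.004, -1.0]]
force: [-1.5, 0.1, 0.7]
opening: 0.992
grasp_force: 0.0
time_s: 7.18
position: [0.5483, -0.3497, 0.0159]
tcp_rot: [[0.333, 0.943, 0.0], [0.943, -0.333, -0.0], [-0.0, 0.0, -1.0]]
force: [0.5, 1.0, 0.4]
opening: 0.541
grasp_force: 0.0
```

View pics/w4.png

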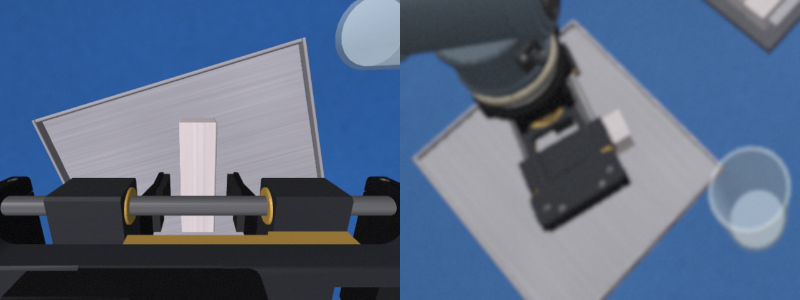

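The bar (left panel, x 180–216) lies between the fingers, which are about half open. I'll close fully and check.

```bash
python3 -m handwheel '[{"delta_rot":[0,0,0],"xyz":[0,0,0],"hand":1},{"delta_rot":[0,0,0],"xyz":[0,0,0],"hand":1},{"delta_rot":[0,0,0],"xyz":[0,0,0],"hand":1},{"delta_rot":[0,0,0],"xyz":[0,0,0],"hand":1},{"delta_rot":[0,0,0],"xyz":[0,0,0],"hand":1}]'
python3 - <<'E'
from h import *
im=vision.capture("wrist")
cv2.imwrite("pics/w5.png",cv2.resize(im,(480,360))[:,:,::-1])
E
```

```text
time_s: 7.9
position: [0.5482, -0.3497, 0.0156]
tcp_rot: [[0.333, 0.943, -0.0], [0.943, -0.333, -0.0], [-0.0, -0.0, -1.0]]
force: [-0.6, -0.1, 0.2]
opening: 0.042
grasp_force: 0.0
```

View pics/w5.png

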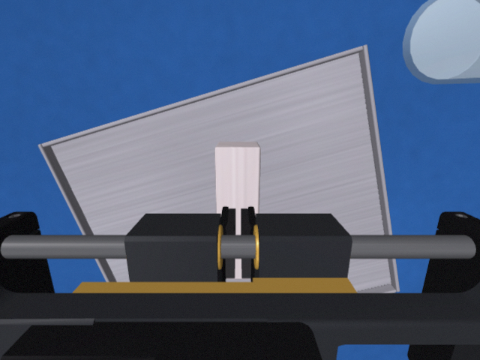

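Run:
```python
from h import *
m=vision.camera_model("wrist");s=bot.read_state();p=s["position"];R=np.array(s["tcp_rot"])
print(s["joint_positions"],p)
for z in(.012,-.01,-.02,-.03):
    a=onplane(m,(57,196),z);b=onplane(m,(487,63),z);print(z,a,b,np.linalg.norm(a-b))
print(proj(m,p+R@[.05,-.015,-.017]),proj(m,p+R@[.05,.015,-.017]),"bar far edge seen",(216*4/3,143*4/3),(259*4/3,143*4/3))
for z in(.033,.02,.01,0):
    a=onplane(m,(216*4/3,147*4/3),z);b=onplane(m,(259*4/3,147*4/3),z);print(z,a,b,np.linalg.norm(a-b))
mt=vision.camera_model("top")
for uv in((413,213),(480,217),(408,297),(477,300)):print(onplane(mt,uv,.012))
```

```text
[-4.23578463e+01  4.58870872e+01  8.54835306e+01 -1.94295203e-03
  4.86322135e+01 -2.29343097e+01] [ 0.54822005 -0.3496528   0.01561837]
0.012 [ 0.43096767 -0.25808588  0.012     ] [ 0.6651123  -0.27123942  0.012     ] 0.23451380416849155
-0.01 [ 0.41394107 -0.25538448 -0.01      ] [ 0.6761389  -0.27011397 -0.01      ] 0.26261123557593846
-0.02 [ 0.4062017  -0.25415657 -0.02      ] [ 0.68115099 -0.2696024  -0.02      ] 0.2753827953065962
-0.03 [ 0.39846234 -0.25292867 -0.03      ] [ 0.68616308 -0.26909083 -0.03      ] 0.2881543550372539
[284.93536212 196.56231062] [346.94528078 196.55447408] bar far edge seen (288.0, 190.66666666666666) (345.3333333333333, 190.66666666666666)
0.033 [ 0.55224435 -0.29770898  0.033     ] [ 0.57832935 -0.30690979  0.033     ] 0.027660116452064475
0.02 [ 0.5505788  -0.29907404  0.02      ] [ 0.57874904 -0.30901036  0.02      ] 0.02987126708853787
0.01 [ 0.54929761 -0.30012408  0.01      ] [ 0.57907187 -0.31062618  0.01      ] 0.03157215219351747
0 [ 0.54801642 -0.30117413  0.        ] [ 0.57939471 -0.312242    0.        ] 0.033273037298497045
[ 0.66435613 -0.27026781  0.012     ]
[ 0.65698122 -0.46457767  0.012     ]
[ 0.42143242 -0.25604665  0.012     ]
[ 0.41733267 -0.45247281  0.012     ]
```

```bash
python3 -c "
from rig import bot
print(bot.tip_extent,[a for a in dir(bot) if a[0]!='_'])"; python3 -m handwheel '[{"delta_rot":[0,0,0],"xyz":[0,0,0],"hand":-1},{"delta_rot":[0,0,0],"xyz":[0,0,0],"hand":-1},{"delta_rot":[0,0,0],"xyz":[0,0,0],"hand":-0.6},{"delta_rot":[0,0,0],"xyz":[0,0,3],"hand":-0.6},{"delta_rot":[0,0,0],"xyz":[0,0,6],"hand":-0.6}]'
```

```text
0.008 ['PlanningError', 'read_state', 'tip_extent']
time_s: 8.57
position: [0.5506, -0.3508, 0.0143]
tcp_rot: [[0.333, 0.943, 0.004], [0.943, -0.333, -0.003], [-0.001, 0.005, -1.0]]
force: [-2.8, 5.6, 28.8]
opening: 0.508
grasp_force: 14.1
```

```bash
python3 -m handwheel '[{"delta_rot":[0,0,0],"xyz":[0,0,-12],"hand":-1},{"delta_rot":[0,0,0],"xyz":[0,0,-16],"hand":-1},{"delta_rot":[0,0,0],"xyz":[0,0,-16],"hand":-1},{"delta_rot":[0,0,0],"xyz":[0,0,-16],"hand":-1},{"delta_rot":[0,0,0],"xyz":[0,0,-16],"hand":-1}]'
python3 - <<'E'
from h import *
im=vision.capture("wrist");m=vision.camera_model("wrist")
g=im.astype(int);w=(g.min(2)>205).astype(np.uint8)
k=cv2.morphologyEx(w,cv2.MORPH_OPEN,np.ones((5,5)))
for c in cv2.findContours(k,0,1)[0]:
    if cv2.contourArea(c)>1500:print(cv2.boundingRect(c),rect(m,c,.033))
cv2.imwrite("pics/w6.png",im[:,:,::-1])
E
```

```text
time_s: 9.2
position: [0.5479, -0.3494, 0.025]
tcp_rot: [[0.333, 0.943, -0.001], [0.943, -0.333, 0.001], [0.0, -0.001, -1.0]]
force: [-0.7, 0.6, -0.1]
opening: 0.988
grasp_force: 0.0
```

View pics/w6.png

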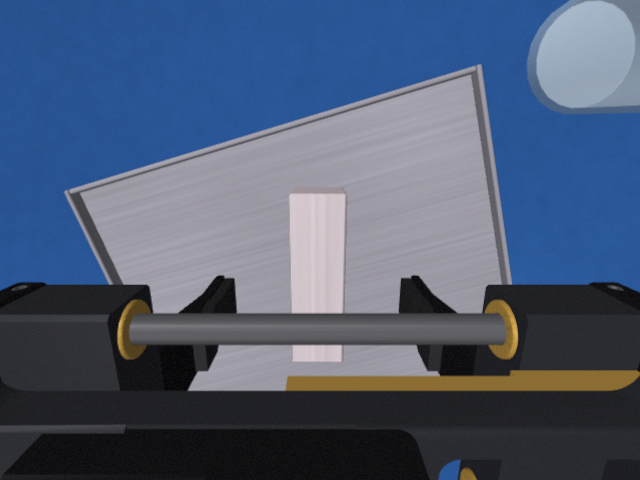

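The picture shows the bar at x 290–345 and the inner fingertips at x 235 and 402. An 87 mm gap at 167 px puts the tips about 17 mm behind the reported TCP, and the contact at TCP z ≈ 0.014 on the bar top agrees. So the real tips sit about 27 mm higher than stated, and I'll descend further while watching the force.

```bash
python3 -m handwheel '[{"delta_rot":[0,0,0],"xyz":[0,0,8],"hand":-1},{"delta_rot":[0,0,0],"xyz":[0,0,16],"hand":-1},{"delta_rot":[0,0,0],"xyz":[0,0,20],"hand":-1},{"delta_rot":[0,0,0],"xyz":[0,0,24],"hand":-1},{"delta_rot":[0,0,0],"xyz":[0,0,24],"hand":-1}]'; python3 -m handwheel '[{"delta_rot":[0,0,0],"xyz":[0,0,5],"hand":-1},{"delta_rot":[0,0,0],"xyz":[0,0,9],"hand":-1},{"delta_rot":[0,0,0],"xyz":[0,0,12],"hand":-0.4},{"delta_rot":[0,0,0],"xyz":[0,0,12],"hand":0},{"delta_rot":[0,0,0],"xyz":[0,0,12],"hand":1}]'; python3 -m handwheel '[{"delta_rot":[0,0,0],"xyz":[0,0,0],"hand":1},{"delta_rot":[0,0,0],"xyz":[0,0,0],"hand":1},{"delta_rot":[0,0,0],"xyz":[0,0,0],"hand":1},{"delta_rot":[0,0,0],"xyz":[0,0,0],"hand":1},{"delta_rot":[0,0,0],"xyz":[0,0,0],"hand":1}]'
```

```text
time_s: 9.88
position: [0.548, -0.3495, 0.0012]
tcp_rot: [[0.333, 0.943, -0.001], [0.943, -0.333, 0.001], [0.0, -0.001, -1.0]]
force: [-0.9, -0.4, -0.5]
opening: 1.0
grasp_force: 0.0
time_s: 10.5
position: [0.5483, -0.3497, -0.0103]
tcp_rot: [[0.333, 0.943, 0.0], [0.943, -0.333, -0.0], [-0.0, 0.0, -1.0]]
force: [0.7, -0.6, -0.1]
opening: 0.743
grasp_force: 0.0
time_s: 11.12
position: [0.5482, -0.3497, -0.0103]
tcp_rot: [[0.333, 0.943, -0.0], [0.943, -0.333, -0.0], [-0.0, -0.0, -1.0]]
force: [0.3, 0.1, 0.3]
opening: 0.339
grasp_force: 30.0
```

Gripped: opening 0.339 ≈ 29.5 mm, at 30 N. Now lift, carry towards the fixture and look.

```bash
python3 -m handwheel '[{"delta_rot":[0,0,0],"xyz":[0,0,-40],"hand":1},{"delta_rot":[0,0,0],"xyz":[0,0,-90],"hand":1},{"delta_rot":[0,0,-0.1],"xyz":[20,-15,-130],"hand":1},{"delta_rot":[0,0,-0.2],"xyz":[60,-38,-150],"hand":1},{"delta_rot":[0,0,-0.34],"xyz":[100,-60,-150],"hand":1}]' && python3 -m handwheel '[{"delta_rot":[0,0,0],"xyz":[25,0,0],"hand":1},{"delta_rot":[0,0,0],"xyz":[30,0,0],"hand":1},{"delta_rot":[0,0,0],"xyz":[30,0,0],"hand":1},{"delta_rot":[0,0,0],"xyz":[30,0,0],"hand":1},{"delta_rot":[0,0,0],"xyz":[30,0,0],"hand":1}]';  python3 - <<'E'
from h import *
m=vision.camera_model("wrist");im=vision.capture("wrist");cv2.imwrite("pics/w7.png",im[:,:,::-1]);np.savez("w7.npz",K=m["camera_matrix"],T=m["camera_from_world"])
E
```

```text
time_s: 11.75
position: [0.5255, -0.2351, 0.1415]
tcp_rot: [[-0.004, 1.0, 0.003], [1.0, 0.004, -0.002], [-0.002, 0.003, -1.0]]
force: [0.7, -0.3, -1.8]
opening: 0.341
grasp_force: 30.0
time_s: 12.38
position: [0.5251, -0.2066, 0.1394]
tcp_rot: [[0.001, 1.0, 0.0], [1.0, -0.001, -0.0], [-0.0, 0.0, -1.0]]
force: [0.1, -0.1, -1.5]
opening: 0.343
grasp_force: 30.0
```

View pics/w7.png

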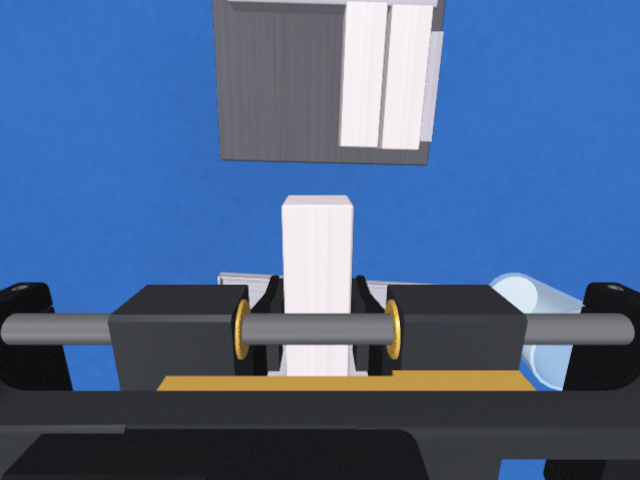

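Wrist view: the plate's near corners are at (221, 159) and (427, 164). The side stop's near end is at (421, 141). The near ends of the bars are mid (341–379, 148) and end (382–419, 150), the end stop is at row 3, and the held bar is well gripped.

Run:
```python
from h import *
d=np.load("w7.npz");m={"camera_matrix":d["K"],"camera_from_world":d["T"]}
L=onplane(m,(220.5,159.5),.012);Rr=onplane(m,(427.5,164),.012);print(L,Rr,"w",np.linalg.norm(L-Rr))
fy=(L-Rr)/np.linalg.norm(L-Rr);fy[2]=0;fx=np.array([fy[1],-fy[0],0]);print("fx",fx)
# origin: plate edge midpoint y=+30,x=-65
O=(L+Rr)/2-30*fy*1e-3+65*fx*1e-3;print("O",O)
F=lambda uv,z:np.round([(onplane(m,uv,z)-O)@fx*1e3,(onplane(m,uv,z)-O)@fy*1e3],1)
print("side stop",F((421,141),.032),F((432,31),.032),"endstop",F((228,2),.032),F((436,6),.032))
print("mid",F((341,147),.042),F((379,149),.042),F((345,5),.042),F((386,6),.042))
print("end",F((382,149),.042),F((419,150),.042),F((390,8),.042),F((433,9),.042))
# held bar: bottom near-front edge top corners at TCP z+.0133+.03
s=bot.read_state();z=s["position"][2]+.0433
for uv in((284,206),(352,206)):print("held",onplane(m,uv,z)-s["position"])
mt=vision.camera_model("top")
for nm,P in(("O",O+fx*0),("pl1",L),("pl2",Rr),("pl3",O+fx*.205+fy*.122),("pl4",O+fx*.205-fy*.062)):print(nm,proj(mt,[P[0],P[1],.012]))
```

```text
[ 0.43973686 -0.14461272  0.012     ] [ 0.62342283 -0.14861261  0.012     ] w 0.18372951888986142
fx [0.02177053 0.99976299 0.        ]
O [ 0.56298782 -0.08228119  0.012     ]
side stop [-46.  -48.1] [ 33.3 -48. ] endstop [ 48.9 104.4] [ 49.6 -49.1]
mid [-52.1  17.7] [-53.  -12.5] [45.3 18.8] [ 45.3 -10.5]
end [-52.9 -14.9] [-53.  -44.3] [ 44.2 -13.4] [ 44.2 -44.2]
held [-0.01334151  0.04959875  0.0433    ]
held [0.01444657 0.04957869 0.0433    ]
O [347.72836977 246.25351204]
pl1 [368.94273677 289.67246979]
pl2 [370.95466736 226.01409911]
pl3 [274.40836224 285.52798097]
pl4 [277.76283889 221.88049925]
```

```bash
cat >> h.py <<'E'
O=np.array([.5645,-.0823,0]);FX=np.array([.0218,.99976,0]);FY=np.array([-.99976,.0218,0])
def gof(x,y,z):
    go(O+FX*x/1e3+FY*y/1e3+[0,0,z/1e3],-1.25)
def fpos():
    s=bot.read_state();p=s["position"]-O;f=s["force"];print("fix",np.round([p@FX*1e3,p@FY*1e3,p[2]*1e3],1),"Ff",np.round([f@FX,f@FY,f[2]],1),"op",round(s["opening"],3),"t",s["time_s"])
E
python3 -c "
from h import *
gof(-6,55,30)"
```

```text
xyz [119.3 -15.7 109.4] rot [0.    0.    0.021] t 12.425 F [ 0.  -0.3 -1.8] pos [ 0.525  -0.2064  0.1394] op 0.348
```

```bash
python3 -m handwheel '[{"delta_rot":[0,0,0.021],"xyz":[40,-16,0],"hand":1},{"delta_rot":[0,0,0.021],"xyz":[90,-16,0],"hand":1},{"delta_rot":[0,0,0.021],"xyz":[119,-16,40],"hand":1},{"delta_rot":[0,0,0.021],"xyz":[119,-16,90],"hand":1},{"delta_rot":[0,0,0.021],"xyz":[119,-16,109],"hand":1}]' && python3 -m handwheel '[{"delta_rot":[0,0,0],"xyz":[0,0,10],"hand":1},{"delta_rot":[0,0,0],"xyz":[0,0,20],"hand":1},{"delta_rot":[0,0,0],"xyz":[0,0,26],"hand":1},{"delta_rot":[0,0,0],"xyz":[0,0,28],"hand":1},{"delta_rot":[0,0,0],"xyz":[0,0,28],"hand":1}]'; python3 -c "
from h import *
fpos()"
```

```text
time_s: 13.05
position: [0.5075, -0.0857, 0.0284]
tcp_rot: [[0.02, 1.0, -0.004], [1.0, -0.02, 0.001], [0.001, -0.004, -1.0]]
force: [0.0, -0.4, -1.5]
opening: 0.339
grasp_force: 30.0
time_s: 13.68
position: [0.509, -0.0866, 0.003]
tcp_rot: [[0.02, 1.0, 0.001], [1.0, -0.02, -0.0], [-0.0, 0.001, -1.0]]
force: [0.1, -1.0, -1.4]
opening: 0.34
grasp_force: 30.0
fix [-5.5 55.4  3. ] Ff [-0.9 -0.1 -1.4] op 0.34 t 13.675
```

Now lower the last bit and push +x gently to the end stop.

```bash
python3 -m handwheel '[{"delta_rot":[0,0,0],"xyz":[0,0,2],"hand":1},{"delta_rot":[0,0,0],"xyz":[1.5,0,3],"hand":1},{"delta_rot":[0,0,0],"xyz":[3,0,3],"hand":1},{"delta_rot":[0,0,0],"xyz":[5,0,3],"hand":1},{"delta_rot":[0,0,0],"xyz":[5,0,3],"hand":1}]';  python3 -c "
from h import *
fpos()"
```

```text
time_s: 14.3
position: [0.5089, -0.0821, -0.0002]
tcp_rot: [[0.019, 1.0, 0.0], [1.0, -0.019, -0.001], [-0.001, 0.0, -1.0]]
force: [-0.9, -4.2, -2.3]
opening: 0.342
grasp_force: 30.0
fix [-1.  55.6 -0.2] Ff [-4.2  0.8 -2.3] op 0.342 t 14.3
```

```bash
python3 -m handwheel '[{"delta_rot":[0,0,0],"xyz":[1,0,0],"hand":1},{"delta_rot":[0,0,0],"xyz":[2,0,1],"hand":1},{"delta_rot":[0,0,0],"xyz":[2,0,1],"hand":1},{"delta_rot":[0,0,0],"xyz":[2,0,1],"hand":1},{"delta_rot":[0,0,0],"xyz":[2,0,1],"hand":1}]';  python3 -c "
from h import *
fpos()"
```

```text
time_s: 14.92
position: [0.5092, -0.0821, -0.0006]
tcp_rot: [[0.018, 1.0, 0.001], [1.0, -0.018, -0.004], [-0.004, 0.001, -1.0]]
force: [-5.1, -12.7, 2.5]
opening: 0.341
grasp_force: 30.0
fix [-1.  55.2 -0.6] Ff [-12.8   4.8   2.5] op 0.341 t 14.925
```

```bash
python3 -m handwheel '[{"delta_rot":[0,0,0],"xyz":[0,0,0],"hand":0.1},{"delta_rot":[0,0,0],"xyz":[-1,0,0],"hand":0.1},{"delta_rot":[0,0,0],"xyz":[-2,0,-20],"hand":0.1},{"delta_rot":[0,0,0],"xyz":[-2,0,-45],"hand":0.1},{"delta_rot":[0,0,0],"xyz":[-2,-10,-55],"hand":1}]' && python3 -m handwheel '[{"delta_rot":[0,0,0],"xyz":[0,-20,0],"hand":1},{"delta_rot":[0,0,0],"xyz":[0,-32,0],"hand":1},{"delta_rot":[0,0,0],"xyz":[0,-34,15],"hand":1},{"delta_rot":[0,0,0],"xyz":[0,-34,35],"hand":1},{"delta_rot":[0,0,0],"xyz":[0,-34,53],"hand":1}]'
python3 - <<'E'
from h import *
fpos();gof(0,90,1)
m=vision.camera_model("wrist");im=vision.capture("wrist");cv2.imwrite("pics/w8.png",im[:,:,::-1])
E
```

```text
time_s: 15.55
position: [0.5001, -0.0812, 0.0548]
tcp_rot: [[0.019, 1.0, 0.003], [1.0, -0.019, -0.001], [-0.001, 0.003, -1.0]]
force: [-0.1, -0.6, -0.3]
opening: 0.4
grasp_force: 0.0
time_s: 16.18
position: [0.4643, -0.0803, -0.0002]
tcp_rot: [[0.02, 1.0, -0.0], [1.0, -0.02, 0.0], [0.0, -0.0, -1.0]]
force: [-0.6, 0.8, 0.5]
opening: 0.01
grasp_force: 0.0
fix [ -0.2 100.2  -0.2] Ff [0.7 0.6 0.5] op 0.01 t 16.175
xyz [ 0.2 10.2 -1.2] rot [-0.    -0.     0.002] t 16.175 F [-0.6  0.8  0.5] pos [ 4.643e-01 -8.030e-02 -2.000e-04] op 0.01
```

View pics/w8.png

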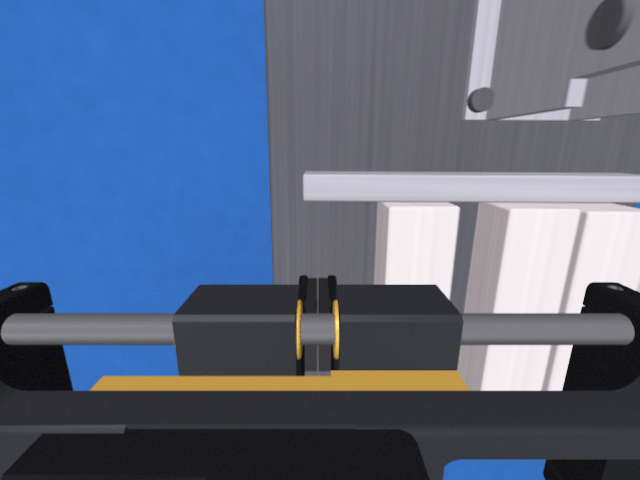

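The new bar's end is on the end stop, parallel to it, with a gap to the mid bar. The closed fingers at (318, 310) stand outside it, about 20 mm thick, so I'll push along −y in steps.

```bash
python3 -m handwheel '[{"delta_rot":[0,0,0],"xyz":[0,10,-1],"hand":1},{"delta_rot":[0,0,0],"xyz":[0,17,-1],"hand":1},{"delta_rot":[0,0,0],"xyz":[0,23,-1],"hand":1},{"delta_rot":[0,0,0],"xyz":[0,29,-1],"hand":1},{"delta_rot":[0,0,0],"xyz":[0,34,-1],"hand":1}]'|grep force; python3 -c "
from h import *
fpos()";  python3 -m handwheel '[{"delta_rot":[0,0,0],"xyz":[0,2,0],"hand":1},{"delta_rot":[0,0,0],"xyz":[0,4,0],"hand":1},{"delta_rot":[0,0,0],"xyz":[0,6,0],"hand":1},{"delta_rot":[0,0,0],"xyz":[0,7,0],"hand":1},{"delta_rot":[0,0,0],"xyz":[0,8,0],"hand":1}]'|grep force; python3 -c "
from h import *
fpos()"
```

```text
force: [-6.8, -3.9, 3.4]
grasp_force: 3.5
fix [-0.5 68.1  2.1] Ff [-4.   6.7  3.4] op 0.006 t 16.85
force: [-12.4, -7.9, 7.1]
grasp_force: 6.5
fix [-0.5 62.9  2. ] Ff [-8.2 12.2  7.1] op 0.006 t 17.475
```

```bash
python3 -m handwheel '[{"delta_rot":[0,0,0],"xyz":[0,2,0],"hand":1},{"delta_rot":[0,0,0],"xyz":[0,3,0],"hand":1},{"delta_rot":[0,0,0],"xyz":[0,4,0],"hand":1},{"delta_rot":[0,0,0],"xyz":[0,5,0],"hand":1},{"delta_rot":[0,0,0],"xyz":[0,5,0],"hand":1}]'|grep force; python3 -c "
from h import *
fpos()
m=vision.camera_model('wrist');im=vision.capture('wrist');cv2.imwrite('pics/w9.png',im[:,:,::-1])
g=im.astype(int);w=(g.min(2)>200)
r=w[230:260].mean(0);i=np.where(np.diff((r>.6).astype(int)))[0];print(i)
z=.042
print([np.round((onplane(m,(u,245),z)-O)@FY*1e3,1) for u in i])"
```

```text
force: [-9.8, -2.5, 4.8]
grasp_force: 4.8
fix [ 0.6 56.9  1.7] Ff [-2.7  9.7  4.8] op 0.005 t 18.1
[339 405 408 475 478 545]
[np.float64(47.1), np.float64(18.7), np.float64(17.4), np.float64(-11.4), np.float64(-12.7), np.float64(-41.3)]
```

```bash
python3 -m handwheel '[{"delta_rot":[0,0,0],"xyz":[0,2,0],"hand":1},{"delta_rot":[0,0,0],"xyz":[0,3,0],"hand":1},{"delta_rot":[0,0,0],"xyz":[0,4,0],"hand":1},{"delta_rot":[0,0,0],"xyz":[0,4,0],"hand":1},{"delta_rot":[0,0,0],"xyz":[0,4,0],"hand":1}]'|grep force; python3 -c "
from h import *
fpos()
m=vision.camera_model('wrist');im=vision.capture('wrist');cv2.imwrite('pics/w10.png',im[:,:,::-1])
g=im.astype(int);w=(g.min(2)>200)
r=w[230:260].mean(0);i=np.where(np.diff((r>.6).astype(int)))[0];print(i)
z=.042
print([np.round((onplane(m,(u,245),z)-O)@FY*1e3,1) for u in i])
print(im[245,540:600,0].tolist())"
```

```text
force: [-15.7, -5.7, 10.0]
grasp_force: 8.9
fix [ 0.8 57.   1.7] Ff [-6.1 15.6 10. ] op 0.009 t 18.775
[339 405 408 475 478 546]
[np.float64(46.9), np.float64(18.6), np.float64(17.3), np.float64(-11.3), np.float64(-12.6), np.float64(-41.4)]
[238, 238, 238, 240, 240, 238, 232, 204, 192, 198, 198, 196, 195, 190, 191, 192, 193, 192, 191, 190, 174, 107, 53, 54, 52, 53, 55, 53, 52, 55, 55, 50, 52, 54, 51, 53, 52, 52, 54, 54, 50, 53, 52, 51, 51, 54, 50, 53, 50, 53, 52, 55, 53, 51, 54, 52, 54, 53, 52, 55]
```

```bash
python3 -m handwheel '[{"delta_rot":[0,0,0],"xyz":[0,-12,0],"hand":1},{"delta_rot":[0,0,0],"xyz":[0,-16,-20],"hand":1},{"delta_rot":[0,0,0],"xyz":[-10,-16,-55],"hand":1},{"delta_rot":[0,0,0],"xyz":[-40,10,-55],"hand":1},{"delta_rot":[0,0,0],"xyz":[-76,40,-55],"hand":1}]'|grep force; python3 -m handwheel '[{"delta_rot":[0,0,0],"xyz":[0,20,0],"hand":1},{"delta_rot":[0,0,0],"xyz":[0,24,15],"hand":1},{"delta_rot":[0,0,0],"xyz":[0,24,35],"hand":1},{"delta_rot":[0,0,0],"xyz":[0,24,54],"hand":1},{"delta_rot":[0,0,0],"xyz":[0,24,54],"hand":1}]'|grep force; python3 -c "
from h import *
fpos()
gof(-66,-15,1)"
```

```text
force: [0.1, -0.6, -0.0]
grasp_force: 0.0
force: [-0.8, 0.4, 0.4]
grasp_force: 0.0
fix [-75.  -13.4   0.4] Ff [0.3 0.8 0.4] op 0.004 t 20.075
xyz [ 9.   1.6 -0.5] rot [-0.004 -0.002  0.002] t 20.075 F [-0.8  0.4  0.4] pos [ 5.763e-01 -1.575e-01  4.000e-04] op 0.004
```

```bash
python3 -m handwheel '[{"delta_rot":[0,0,0],"xyz":[4,2,0],"hand":1},{"delta_rot":[0,0,0],"xyz":[8,2,0],"hand":1},{"delta_rot":[0,0,0],"xyz":[11,2,0],"hand":1},{"delta_rot":[0,0,0],"xyz":[14,2,0],"hand":1},{"delta_rot":[0,0,0],"xyz":[16,2,0],"hand":1}]'|grep force; python3 -c "
from h import *
fpos()"; python3 -m handwheel '[{"delta_rot":[0,0,0],"xyz":[1,0,0],"hand":1},{"delta_rot":[0,0,0],"xyz":[2,0,0],"hand":1},{"delta_rot":[0,0,0],"xyz":[3,0,0],"hand":1},{"delta_rot":[0,0,0],"xyz":[4,0,0],"hand":1},{"delta_rot":[0,0,0],"xyz":[4,0,0],"hand":1}]'|grep force; python3 -c "
from h import *
fpos()"
```

```text
force: [-2.3, -5.7, 1.8]
grasp_force: 3.0
fix [-61.5 -17.7   3.2] Ff [-5.8  2.2  1.8] op 0.006 t 20.7
force: [-4.0, -11.6, 1.3]
grasp_force: 6.3
fix [-60.5 -17.8   3.2] Ff [-11.6   3.8   1.3] op 0.004 t 21.325
```

```bash
python3 -m handwheel '[{"delta_rot":[0,0,0],"xyz":[2,0,0],"hand":1},{"delta_rot":[0,0,0],"xyz":[3,0,0],"hand":1},{"delta_rot":[0,0,0],"xyz":[3,0,0],"hand":1},{"delta_rot":[0,0,0],"xyz":[3,0,0],"hand":1},{"delta_rot":[0,0,0],"xyz":[3,0,0],"hand":1}]'|grep force; python3 -c "
from h import *
fpos()"; python3 -m handwheel '[{"delta_rot":[0,0,0],"xyz":[-20,0,0],"hand":1},{"delta_rot":[0,0,0],"xyz":[-20,-15,0],"hand":1},{"delta_rot":[0,0,0],"xyz":[-20,-30,0],"hand":1},{"delta_rot":[0,0,0],"xyz":[-14,-30,0],"hand":1},{"delta_rot":[0,0,0],"xyz":[-9,-30,0],"hand":1}]'|grep force;python3 -m handwheel '[{"delta_rot":[0,0,0],"xyz":[2,0,0],"hand":1},{"delta_rot":[0,0,0],"xyz":[4,0,0],"hand":1},{"delta_rot":[0,0,0],"xyz":[6,0,0],"hand":1},{"delta_rot":[0,0,0],"xyz":[7,0,0],"hand":1},{"delta_rot":[0,0,0],"xyz":[8,0,0],"hand":1}]'|grep force; python3 -c "
from h import *
fpos()"
```

```text
force: [-5.5, -20.7, 0.1]
grasp_force: 10.4
fix [-60.5 -17.9   3.3] Ff [-20.8   5.    0.1] op 0.006 t 21.95
force: [0.6, -0.4, -0.1]
grasp_force: 0.0
force: [-7.1, -21.5, -1.7]
grasp_force: 11.3
fix [-60.4  11.5   3. ] Ff [-21.7   6.6  -1.7] op 0.009 t 23.2
```

```bash
python3 -m handwheel '[{"delta_rot":[0,0,0],"xyz":[-20,0,0],"hand":1},{"delta_rot":[0,0,0],"xyz":[-40,0,-50],"hand":1},{"delta_rot":[0,0,0],"xyz":[-60,12,-100],"hand":1},{"delta_rot":[0,0,0],"xyz":[-70,12,-130],"hand":1},{"delta_rot":[0,0,0],"xyz":[-70,12,-130],"hand":1}]'|grep force
python3 - <<'E'
from h import *
fpos()
m=vision.camera_model("wrist");im=vision.capture("wrist")
cv2.imwrite("pics/w11.png",im[:,:,::-1])
P=[proj(m,O+FX*x+FY*y+[0,0,.042]) for x in(-.06,.06) for y in(-.06,.06)];print(np.round(P).tolist())
E
```

```text
force: [-0.1, -0.5, -1.0]
grasp_force: 0.0
fix [-125.9   -2.   135.5] Ff [-0.5  0.1 -1. ] op 0.004 t 23.825
[[390.0, 156.0], [237.0, 156.0], [401.0, -24.0], [226.0, -25.0]]
```

View pics/w11.png

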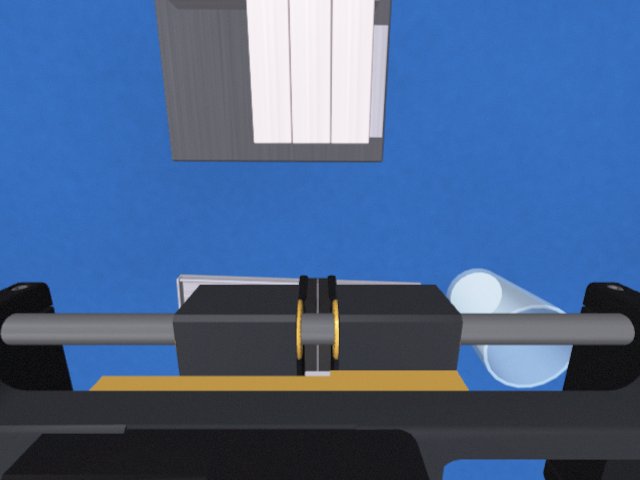

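Row check: all three bars are snug, with their near ends aligned on row 143, against the side stop at (372–383). The clamp is still open. Next is the handle, starting with the waypoints for pushing it.

```bash
python3 -m handwheel '[{"delta_rot":[0,0,0],"xyz":[45,0,-40],"hand":1},{"delta_rot":[0,0,0],"xyz":[95,0,-76],"hand":1},{"delta_rot":[0,0,0],"xyz":[150,-1,-106],"hand":1},{"delta_rot":[0,0,0],"xyz":[210,-2,-106],"hand":1},{"delta_rot":[0,0,0],"xyz":[270,-2,-106],"hand":1}]'|grep force;python3 -m handwheel '[{"delta_rot":[0,0,0],"xyz":[38,0,0],"hand":1},{"delta_rot":[0,0,0],"xyz":[41,0,20],"hand":1},{"delta_rot":[0,0,0],"xyz":[41,0,50],"hand":1},{"delta_rot":[0,0,0],"xyz":[41,0,77],"hand":1},{"delta_rot":[0,0,0],"xyz":[41,0,77],"hand":1}]'|grep force
python3 - <<'E'
from h import *
fpos();gof(184,0,163)
for phi in(0,.15,.3,.45,.6,.75,.9,1.0,1.1,1.2,1.3,1.36):
    t=1.2-phi;c,s=np.cos(t),np.sin(t);print(phi,np.round([182+105*c-12*s-9.5,80+105*s+12*c-19],0))
im=vision.capture("scene");cv2.imwrite("pics/s2.png",im[:,:,::-1])
E
```

```text
force: [-0.2, 1.4, 0.3]
grasp_force: 0.0
force: [-0.2, -0.3, 0.0]
grasp_force: 0.0
fix [187.4   6.6 157.7] Ff [-0.3  0.2  0. ] op 0.003 t 25.125
xyz [-3.5  6.6 -5.4] rot [-0.01  -0.     0.003] t 25.125 F [-0.2 -0.3  0. ] pos [0.5619 0.1052 0.1577] op 0.003
0 [199. 163.]
0.15 [214. 158.]
0.3 [228. 151.]
0.45 [241. 141.]
0.6 [252. 130.]
0.75 [262. 117.]
0.9 [269. 103.]
1.0 [273.  94.]
1.1 [276.  83.]
1.2 [278.  73.]
1.3 [278.  62.]
1.36 [278.  56.]
```

```bash
python3 -m handwheel '[{"delta_rot":[0,0,0],"xyz":[4,6,-4],"hand":1},{"delta_rot":[0,0,0],"xyz":[12,6,-5],"hand":1},{"delta_rot":[0,0,0],"xyz":[20,6,-3],"hand":1},{"delta_rot":[0,0,0],"xyz":[27,6,0],"hand":1},{"delta_rot":[0,0,0],"xyz":[34,6,3],"hand":1}]'|grep force; python3 -c "
from h import *
fpos()";python3 -m handwheel '[{"delta_rot":[0,0,0],"xyz":[7,0,4],"hand":1},{"delta_rot":[0,0,0],"xyz":[14,0,9],"hand":1},{"delta_rot":[0,0,0],"xyz":[20,0,14],"hand":1},{"delta_rot":[0,0,0],"xyz":[25,0,19],"hand":1},{"delta_rot":[0,0,0],"xyz":[31,0,25],"hand":1}]'|grep force
python3 - <<'E'
from h import *
fpos()
im=vision.capture("scene");g=im.astype(int)
m=vision.camera_model("scene")
for phi in(0,.3,.6,.8):
    t=1.2-phi;P=O+FX*(.183+.105*np.cos(t))+[0,0,.08+.105*np.sin(t)];u,v=proj(m,P).round().astype(int);print(phi,(u,v),im[v-1:v+2,u-1:u+2].mean((0,1)).round())
cv2.imwrite("pics/s3.png",im[:,:,::-1])
E
```

```text
force: [1.5, -1.7, 2.3]
grasp_force: 1.1
fix [221.3  -3.4 159. ] Ff [-1.7 -1.6  2.3] op 0.009 t 25.8
force: [0.3, -0.1, 1.1]
grasp_force: 0.3
fix [252.2  -2.3 133. ] Ff [-0.1 -0.3  1.1] op 0.004 t 26.425
0 (np.int64(350), np.int64(172)) [ 60.  98. 148.]
0.3 (np.int64(358), np.int64(170)) [26. 30. 40.]
0.6 (np.int64(363), np.int64(172)) [24. 28. 39.]
0.8 (np.int64(365), np.int64(176)) [ 45.  71. 109.]
```

```bash
python3 -m handwheel '[{"delta_rot":[0,0,0],"xyz":[5,-2,8],"hand":1},{"delta_rot":[0,0,0],"xyz":[10,-2,16],"hand":1},{"delta_rot":[0,0,0],"xyz":[14,-2,23],"hand":1},{"delta_rot":[0,0,0],"xyz":[17,-2,30],"hand":1},{"delta_rot":[0,0,0],"xyz":[20,-2,37],"hand":1}]'|grep force; python3 -c "
from h import *
fpos()";python3 -m handwheel '[{"delta_rot":[0,0,0],"xyz":[2,0,6],"hand":1},{"delta_rot":[0,0,0],"xyz":[4,0,12],"hand":1},{"delta_rot":[0,0,0],"xyz":[5,0,18],"hand":1},{"delta_rot":[0,0,0],"xyz":[5,0,23],"hand":1},{"delta_rot":[0,0,0],"xyz":[5,0,28],"hand":1}]'|grep force; python3 -c "
from h import *
fpos()"
```

```text
force: [-1.1, -1.5, 4.7]
grasp_force: 2.2
fix [271.8  -0.7  96.2] Ff [-1.5  1.1  4.7] op 0.003 t 27.1
force: [0.0, -0.6, -0.6]
grasp_force: 0.0
fix [277.   -1.   68.6] Ff [-0.6 -0.  -0.6] op 0.009 t 27.725
```

The force dropped to zero, so the handle has snapped over. I'll press gently to confirm it's on its stop.

```bash
python3 -m handwheel '[{"delta_rot":[0,0,0],"xyz":[0,0,3],"hand":1},{"delta_rot":[0,0,0],"xyz":[0,0,6],"hand":1},{"delta_rot":[0,0,0],"xyz":[0,0,8],"hand":1},{"delta_rot":[0,0,0],"xyz":[0,0,10],"hand":1},{"delta_rot":[0,0,0],"xyz":[0,0,10],"hand":1}]'|grep force; python3 -c "
from h import *
fpos()"; python3 -m handwheel '[{"delta_rot":[0,0,0],"xyz":[0,0,-20],"hand":1},{"delta_rot":[0,0,0],"xyz":[0,0,-70],"hand":1},{"delta_rot":[0,0,0],"xyz":[0,-40,-120],"hand":1},{"delta_rot":[0,0,0],"xyz":[0,-90,-140],"hand":1},{"delta_rot":[0,0,0],"xyz":[0,-110,-140],"hand":1}]'|grep force
python3 - <<'E'
from h import *
fpos()
m=vision.camera_model("scene");im=vision.capture("scene")
for phi in(.9,1.1,1.2,1.29,1.38):
    t=1.2-phi;P=O+FX*(.183+.105*np.cos(t))+[0,0,.08+.105*np.sin(t)];u,v=proj(m,P).round().astype(int);print(phi,(u,v),im[v-1:v+2,u-1:u+2].mean((0,1)).round())
t=vision.capture("top");mt=vision.camera_model("top")
g=t.astype(int);w=(g.min(2)>190)
for x in(-.045,-.03,-.02):
    print(x,[int(g[tuple(proj(mt,O+FX*x+FY*y+[0,0,.042]).round().astype(int)[::-1])].min()) for y in np.arange(-.045,.0551,.005)])
E
```

```text
force: [-10.6, -1.4, 38.8]
grasp_force: 18.5
fix [276.7  -1.   65. ] Ff [-1.6 10.6 38.8] op 0.005 t 28.35
force: [-0.1, -1.0, -0.7]
grasp_force: 0.0
fix [276.6 111.1 200.2] Ff [-1.   0.1 -0.7] op 0.007 t 28.975
0.9 (np.int64(366), np.int64(178)) [ 62. 101. 152.]
1.1 (np.int64(366), np.int64(183)) [46. 56. 74.]
1.2 (np.int64(366), np.int64(186)) [42. 46. 55.]
1.29 (np.int64(365), np.int64(189)) [39. 43. 52.]
1.38 (np.int64(365), np.int64(192)) [32. 38. 51.]
-0.045 [179, 188, 181, 186, 183, 199, 179, 199, 199, 201, 202, 202, 204, 195, 190, 190, 191, 190, 169, 111, 100]
-0.03 [171, 200, 200, 200, 201, 200, 186, 195, 197, 201, 202, 202, 192, 201, 200, 202, 201, 201, 170, 108, 101]
-0.02 [174, 200, 199, 201, 202, 201, 184, 191, 201, 200, 202, 199, 189, 200, 201, 202, 202, 202, 161, 125, 102]
```

The handle is firm on its stop and stays there, the bars span −45 to +45 mm, and the arm is clear.

```bash
python3 -c "
from rig import workorder
print(workorder.hand_in())"
```

```text
the job is handed in; nothing more can be done
None
```

The new bar is in the fixture, the three bars are snug against both stops, and the clamp handle is down on its stop; I handed the job in at about 29 s, and no verdict came back (pad force on the bars was not measured).

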